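# Fit the missing locating pins in the board fixture

## Robot

A 7-joint arm with a two-finger parallel gripper is mounted at the origin on a cart in front of the work surface, level with it; the furniture and walls round the work are solid. World frame = base frame: x ahead of the robot, y to its left, z up, the work surface at z = 0. Lengths are in mm, angles in rad, forces in N, time in s.
With the tool pointing down it reaches from about 400 to 875 mm from the base axis. Payload 4.4 kg.
Tool frame: the origin (TCP) lies where the fingers leave the gripper's body, on its centre line; the fingertips stand 73 mm ahead of it and the grasp point (between the pads) lies 54 mm ahead of it; z points along the fingers, y is the line along which they close (so a half turn about z gives the same grasp; the last joint's range is limited). The gripper opens to 85 mm and grips with 20 to 120 N. Pads are 22 mm wide; open, the fingers measure 114 mm over their backs; the gripper's body (76 mm by 85 mm) begins 54 mm behind the grasp point. The pads swing forward as they close: fully open they stand 13 mm farther back than shut.
Start: joints at [-1.346, 0.628, 0.038, 1.517, -0.027, 0.996, -0.02], TCP at [186.345, 622.73, 303.913] pointing down, gripper open.
Joint ranges: [-3.06, 3.06], [-0.37, 2.12], [-1.25, 1.32], [0.18, 2.47], [-1.1, 4.24], [0.23, 1.98], [-2.94, 2.94]. Speed limits (rad/s): [2.57, 2.57, 3.14, 3.14, 3.14, 3.14, 3.14].

## Interface

Orientations are given as [roll, pitch, yaw] about the fixed x, y, z axes, in that order (R = Rz(yaw) Ry(pitch) Rx(roll)).
In Python, from cell import ctrl gives the robot as it stands.
- The arm moves only by the tool send_rows, never from a script. Its argument "rows" is a list that holds one entry, the list of rows, each a list of 6 numbers: the shift along the tool's x, y, z in cm, then the turn, a rotation vector about the tool's x, y, z in rad. In form: [[[tx, ty, tz, wx, wy, wz], ...]]. A call has 1 to 10 rows; each row is the pose to reach, as a shift and turn from the pose commanded when the call began, along the tool's axes at that moment; what a row does not reach only later rows make up. A row lasts 1/10 s, in which the tool goes at most 50 mm and 8.59 degrees, less where a joint would pass 70% of its speed; a pose out of reach is approached as far as the arm can. A call with a gripper value outside its range is refused whole. "grip" is the closure in counts, from 0 (fully open) to 255 (shut), set as the call begins (left out, the last holds). The fingers move at their own pace and stop on an object; the grip force is fixed at half the most. Time passes only in rows, so rows that repeat a pose let the fingers close. It gives the time, the measured TCP pose, the force, the opening and the grip force at its end, in the units of the state.
- ctrl.read_state(): the state, without advancing time (a new reading comes with each control period).
- ctrl.get_image(name): name is "scene" or "top" or "wrist"; returns a dict with "pixels" (480x640x3 uint8, red, green, blue), "fx", "fy", "cx", "cy" (pixels), "extrinsics" (4x4, takes a point from camera to world coordinates); the wrist camera has in their place "mount" (4x4, takes a point from camera to tool coordinates, whose origin is the TCP and whose axes are the flange's). Camera axes: x right, y up, looking along -z (the intrinsics and any distortion apply to the point x, -y, -z); pixel columns grow to the right and rows downward; lengths in mm; the calibration is good to about 2 mm. The wrist camera is an equidistant fisheye: a pixel r from the principal point sees the ray r / f radians off the axis. A picture is of the moment at which its call begins: read the wrist's pose just before it. There is no depth.
- ctrl.finish_job(): hands the job in; it is judged then, once.
The state is a dict: "clock": time; "qpos": joint angles; "qd": joint speeds; "tau": joint torques, N m; "eef_pos": TCP position; "tool_rot": TCP orientation; "force": force on the tool from outside, world axes, zero at the start; "torque": the same for the moment, N m; "width": finger opening in mm; "gripper_force": force on a finger pad.
Only numpy, scipy, OpenCV 4.12 (cv2) and the standard library are available. Lean on these libraries where they do the work, as an engineer would, in place of code of your own. Each camera call takes 0.05 s, during which the arm holds its last target. There are 200 camera calls.

## Task

Fit a spare locating pin from the wooden rack in each of the two slots of the aluminium fixture that have none: slide the pin's tip along the dark strip in the slot until it drops into the unmarked hole, push it fully home and let go of it, so that it stands upright. Leave the two pins already fitted in place and the third spare in the rack, and do not push the other things on the desk about.

Things in the scene. Friction and masses are not known exactly. Their poses are not given: they have to be found in the camera images.
- fixture: Aluminium box 118 (its x) by 182 (its y) by 44 mm high, fixed to the desk, screw heads at the corners. Origin: centre of its underside, z up. Its 4 mm cover has four slots, each 52 mm long along x and 14 mm wide, at y = +63, +21, -21, -63 mm. Under each slot lies a fixed flat dark steel strip, top 40 mm above the desk, with one unmarked hole. Two slots hold a pin, two are empty.
- station_1 (a point): Middle of slot 1 (fixture's y = +63 mm), at the strip's top, 40 mm above the desk; axes as the fixture's. In the strip is one round blind hole, 9.2 mm in diameter, 1 mm chamfer, 14 mm deep, on the slot's centre line, its centre anywhere from 15 mm before to 15 mm past this point along x, not told and different in each slot. A pin that is home has its tip 26 mm above the desk.
- station_2 (a point): Middle of slot 2 (fixture's y = +21 mm), at the strip's top, 40 mm above the desk; axes as the fixture's. In the strip is one round blind hole, 9.2 mm in diameter, 1 mm chamfer, 14 mm deep, on the slot's centre line, its centre anywhere from 15 mm before to 15 mm past this point along x, not told and different in each slot. A pin that is home has its tip 26 mm above the desk.
- station_3 (a point): Middle of slot 3 (fixture's y = -21 mm), at the strip's top, 40 mm above the desk; axes as the fixture's. In the strip is one round blind hole, 9.2 mm in diameter, 1 mm chamfer, 14 mm deep, on the slot's centre line, its centre anywhere from 15 mm before to 15 mm past this point along x, not told and different in each slot. A pin that is home has its tip 26 mm above the desk.
- station_4 (a point): Middle of slot 4 (fixture's y = -63 mm), at the strip's top, 40 mm above the desk; axes as the fixture's. In the strip is one round blind hole, 9.2 mm in diameter, 1 mm chamfer, 14 mm deep, on the slot's centre line, its centre anywhere from 15 mm before to 15 mm past this point along x, not told and different in each slot. A pin that is home has its tip 26 mm above the desk.
- rack: Beech pin stand fixed to the desk, 98 mm (its x) by 36 mm (its y) by 80 mm high: a foot, two cheeks and a top bar with three bores in a row along its x, 34 mm apart, each 9.5 mm in diameter and 20 mm deep (bottom 60 mm above the desk). Origin at the centre of its underside, z up. Each bore holds a spare pin upright; the pins can be lifted straight out.
- spare_pin_1: Spare turned locating pin, 60 mm tall, about 45 g: lower 30 mm a steel shank 8 mm in diameter (last 2.8 mm taper to a 5.2 mm flat tip), upper 30 mm a brass grip 14 mm in diameter with three dark rings. Origin at the centre of its tip (bottom), z up. Stands in the rack at the start, tip 60 mm above the desk, 40 mm of it above the rack. All spares are alike.
- spare_pin_2: Spare turned locating pin, 60 mm tall, about 45 g: lower 30 mm a steel shank 8 mm in diameter (last 2.8 mm taper to a 5.2 mm flat tip), upper 30 mm a brass grip 14 mm in diameter with three dark rings. Origin at the centre of its tip (bottom), z up. Stands in the rack at the start, tip 60 mm above the desk, 40 mm of it above the rack. All spares are alike.
- spare_pin_3: Spare turned locating pin, 60 mm tall, about 45 g: lower 30 mm a steel shank 8 mm in diameter (last 2.8 mm taper to a 5.2 mm flat tip), upper 30 mm a brass grip 14 mm in diameter with three dark rings. Origin at the centre of its tip (bottom), z up. Stands in the rack at the start, tip 60 mm above the desk, 40 mm of it above the rack. All spares are alike.
- seated_pin_1: Already fitted turned locating pin, 60 mm tall, about 45 g: lower 30 mm a steel shank 8 mm in diameter (last 2.8 mm taper to a 5.2 mm flat tip), upper 30 mm a brass grip 14 mm in diameter with three dark rings. Origin at the centre of its tip (bottom), z up. Stands home in the hole of one of the fixture's slots (which one varies); to be left there.
- seated_pin_2: Already fitted turned locating pin, 60 mm tall, about 45 g: lower 30 mm a steel shank 8 mm in diameter (last 2.8 mm taper to a 5.2 mm flat tip), upper 30 mm a brass grip 14 mm in diameter with three dark rings. Origin at the centre of its tip (bottom), z up. Stands home in the hole of one of the fixture's slots (which one varies); to be left there.
- reel: Blue and white reel standing on its flange, 60 mm in diameter, 38 mm high; loose bystander, origin at the centre of its underside.
- tape: Amber tape roll lying flat, 62 mm in diameter, 13 mm high; loose bystander, origin at the centre of its underside.
- bottle: Small clear bottle with a black cap, 30 mm in diameter, 57 mm high; loose bystander, origin at the centre of its underside.
- magnifier: Black eye loupe, 39 mm in diameter, 31 mm high; loose bystander, origin at the centre of its underside.
- cutters: Side cutters with green handles, lying flat, 42 x 113 x 10 mm (long along its y); loose bystander, origin at the centre of its underside.
- screw_box: Small blue parts box with a clear lid, 41 x 54 x 20 mm; loose bystander, origin at the centre of its underside.
- marker: White marker pen with a black cap, lying flat, 11 x 135 x 12 mm (long along its y); loose bystander, origin at the centre of its underside.
- tool_case: Closed black tool case, fixed furniture standing between rack and fixture: 0.43 to 0.62 m ahead of the robot, from 0.15 m to its right to 0.12 m to its left, 140 mm high. Carry pins over it or round it.
- hot_air_wand: Hot-air wand on a stand, fixed furniture beyond the rack: round black foot 150 mm across and 40 mm high centred at x 0.565, y 0.185 m, thin post there up to 220 mm, arm and wand reaching from its top to x 0.45, y 0.27 to 0.44 m, 100 to 250 mm above the desk.
- parts_drawers: White cabinet of small drawers, fixed furniture behind the fixture: front at x 0.63 m (one drawer stands out to 0.61), y -0.50 to -0.19 m, 220 mm high.

How it is judged (in metres and radians):
At the end, for the whole second after the job is handed in: Two of the three spares stand at rest in fixture holes (at least 11 of 14 mm deep, tilt under 0.12 rad), the third in the rack (tip under 66 mm above the desk, tilt under 0.12 rad), and the two fitted pins are still home (same depth and tilt) ((((x of spare_pin_1 in the frame of rack between -0.045 and 0.045 m and y of spare_pin_1 in the frame of rack between -0.008 and 0.008 m and z of spare_pin_1 in the frame of rack below 0.066 m and angle between spare_pin_1's own z axis and vertical below 0.12 rad and linear speed of spare_pin_1 below 0.02 m/s) and (x of spare_pin_2 in the frame of fixture between -0.03 and 0.03 m and y of spare_pin_2 in the frame of fixture between -0.072 and 0.072 m and z of spare_pin_2 in the frame of fixture below 0.029 m and angle between spare_pin_2's own z axis and vertical below 0.12 rad and linear speed of spare_pin_2 below 0.02 m/s) and (x of spare_pin_3 in the frame of fixture between -0.03 and 0.03 m and y of spare_pin_3 in the frame of fixture between -0.072 and 0.072 m and z of spare_pin_3 in the frame of fixture below 0.029 m and angle between spare_pin_3's own z axis and vertical below 0.12 rad and linear speed of spare_pin_3 below 0.02 m/s)) or ((x of spare_pin_1 in the frame of fixture between -0.03 and 0.03 m and y of spare_pin_1 in the frame of fixture between -0.072 and 0.072 m and z of spare_pin_1 in the frame of fixture below 0.029 m and angle between spare_pin_1's own z axis and vertical below 0.12 rad and linear speed of spare_pin_1 below 0.02 m/s) and (x of spare_pin_2 in the frame of rack between -0.045 and 0.045 m and y of spare_pin_2 in the frame of rack between -0.008 and 0.008 m and z of spare_pin_2 in the frame of rack below 0.066 m and angle between spare_pin_2's own z axis and vertical below 0.12 rad and linear speed of spare_pin_2 below 0.02 m/s) and (x of spare_pin_3 in the frame of fixture between -0.03 and 0.03 m and y of spare_pin_3 in the frame of fixture between -0.072 and 0.072 m and z of spare_pin_3 in the frame of fixture below 0.029 m and angle between spare_pin_3's own z axis and vertical below 0.12 rad and linear speed of spare_pin_3 below 0.02 m/s)) or ((x of spare_pin_1 in the frame of fixture between -0.03 and 0.03 m and y of spare_pin_1 in the frame of fixture between -0.072 and 0.072 m and z of spare_pin_1 in the frame of fixture below 0.029 m and angle between spare_pin_1's own z axis and vertical below 0.12 rad and linear speed of spare_pin_1 below 0.02 m/s) and (x of spare_pin_2 in the frame of fixture between -0.03 and 0.03 m and y of spare_pin_2 in the frame of fixture between -0.072 and 0.072 m and z of spare_pin_2 in the frame of fixture below 0.029 m and angle between spare_pin_2's own z axis and vertical below 0.12 rad and linear speed of spare_pin_2 below 0.02 m/s) and (x of spare_pin_3 in the frame of rack between -0.045 and 0.045 m and y of spare_pin_3 in the frame of rack between -0.008 and 0.008 m and z of spare_pin_3 in the frame of rack below 0.066 m and angle between spare_pin_3's own z axis and vertical below 0.12 rad and linear speed of spare_pin_3 below 0.02 m/s))) and x of seated_pin_1 in the frame of fixture between -0.03 and 0.03 m and y of seated_pin_1 in the frame of fixture between -0.072 and 0.072 m and z of each of seated_pin_1, seated_pin_2 in the frame of fixture below 0.029 m and angle between each of seated_pin_1, seated_pin_2's own z axis and vertical below 0.12 rad and x of seated_pin_2 in the frame of fixture between -0.03 and 0.03 m and y of seated_pin_2 in the frame of fixture between -0.072 and 0.072 m); the robot touches nothing.
It fails at once if a pin that was already fitted is pulled up or out of its hole (distance of any of seated_pin_1, seated_pin_2 from where it was at the start of the episode above 0.012 m).
It fails at once if a bystander (reel, tape, bottle, loupe, cutters, parts box, marker) is moved by more than 25 mm (distance of any of reel, tape, bottle, magnifier, cutters, screw_box, marker from where it was at the start of the episode above 0.025 m).
It also fails if it takes over 72 s, if anything falls off the work surface, if the arm or the gripper's body presses on something with over 40 N, if the wrist force passes 120 N, or if a joint passes its speed limit or range.

## Working session

There is one attempt and no reset: what is moved stays moved. The work goes in short steps, Python scripts to look and compute and a tool call to move; the robot and the scene stay as the last step left them, time stands still between calls to the robot, and variables do not carry over. Pictures are saved under pics/ and viewed, at most 10 in all, crops included, and the job is handed in when it is done.

Besides the shell and the picture viewer there is one more tool, called after "Call:" in YAML: its name, and indented under it one key for each argument. send_rows: Moves the arm, as the interface text tells. Its arguments: {"type":"object","properties":{"rows":{"type":"array","items":{"type":"array","items":{"type":"array","items":{"type":"number"}}}},"grip":{"type":"number"}},"required":["rows"]}

```bash
mkdir -p pics; python3 - <<'E'
from cell import ctrl
import cv2,numpy as np
s=ctrl.read_state(); print({k:np.round(v,3).tolist() for k,v in s.items()})
for n in ("scene","top"):
    im=ctrl.get_image(n); cv2.imwrite(f"pics/{n}0.png",im["pixels"][:,:,::-1])
    print(n,[im[k] for k in("fx","fy","cx","cy")],np.round(im["extrinsics"],3).tolist(), [k for k in im])
E
```

```text
{'clock': 0.0, 'qpos': [-1.346, 0.629, 0.038, 1.518, -0.027, 0.996, -0.02], 'qd': [0.001, -0.0, -0.0, 0.0, 0.0, 0.001, 0.001], 'tau': [-0.001, -56.34, 1.226, -19.345, 0.011, 0.011, -0.0], 'eef_pos': [186.183, 622.266, 303.01], 'tool_rot': [-3.14, 0.0, 2.851], 'force': [-0.935, 0.063, -0.372], 'torque': [0.004, 0.014, 0.01], 'gripper_force': 0.0, 'width': 85.181}
scene [592.5059764416129, 592.5059764416129, 317.01308713589543, 242.92276395228015] [[-0.641, 0.379, -0.668, -337.526], [-0.768, -0.337, 0.545, 608.806], [-0.018, 0.862, 0.506, 735.176], [0.0, 0.0, 0.0, 1.0]] ['pixels', 'fx', 'fy', 'cx', 'cy', 'extrinsics']
top [573.1962090402342, 573.1962090402342, 320.7202469264845, 241.72370466098144] [[-0.015, 0.993, -0.114, 371.855], [-1.0, -0.016, -0.008, -85.458], [-0.01, 0.114, 0.993, 1416.444], [0.0, 0.0, 0.0, 1.0]] ['pixels', 'fx', 'fy', 'cx', 'cy', 'extrinsics']
```

View pics/scene0.png

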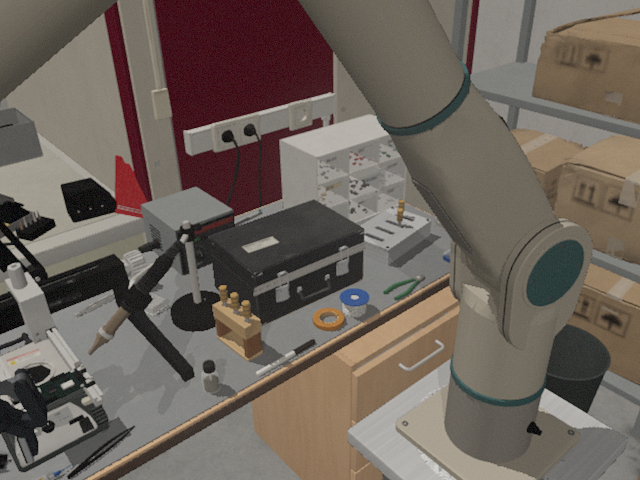

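View pics/top0.png

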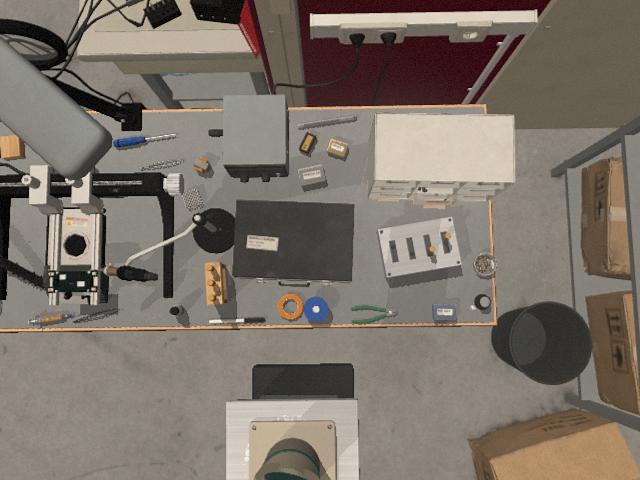

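The scene view shows the spares in the rack at about (235,305) and two pins fitted in the fixture at about (400,210). In the top view the rack is at (215,284) with its row along world x. The fixture is at (420,248), with pins in slots 3 and 4 at (433,252) and (446,238), so slots 1 and 2 are empty. Next I'll measure both in the top view.

```bash
cat > h.py <<'E'
import numpy as np,cv2
from scipy.spatial.transform import Rotation as Ro
def plane(im,px,z,T=None):
    T=np.array(im["extrinsics"]) if T is None else T
    px=np.atleast_2d(px).astype(float)
    x=(px[:,0]-im["cx"])/im["fx"]; y=(px[:,1]-im["cy"])/im["fy"]
    if "mount" in im:
        r=np.hypot(x,y); k=np.where(r>1e-9,np.sin(r)/np.maximum(r,1e-9),1); d=np.c_[x*k,-y*k,-np.cos(r)]
    else: d=np.c_[x,-y,-np.ones(len(x))]
    d=d@T[:3,:3].T; o=T[:3,3]
    return o+d*((z-o[2])/d[:,2])[:,None]
def wristT(s,im):
    T=np.eye(4);T[:3,:3]=Ro.from_euler("xyz",s["tool_rot"]).as_matrix();T[:3,3]=s["eef_pos"]
    return T@np.array(im["mount"])
def comps(m,amin,amax=1e9):
    n,l,st,c=cv2.connectedComponentsWithStats(m.astype(np.uint8))
    return [(c[i],st[i],l==i) for i in range(1,n) if amin<=st[i,4]<=amax]
E
python3 - <<'E'
from h import *; import pickle
from cell import ctrl
im=ctrl.get_image("top"); P=im["pixels"]; pickle.dump(im,open("top.pkl","wb"))
hsv=cv2.cvtColor(P,cv2.COLOR_RGB2HSV)
print("plate",P[270,400],P[260,455],"desk",P[290,420],"slot",P[250,394],"rack",P[290,207],"brass",P[250,432])
# rack
m=(hsv[...,1]>90)&(hsv[...,0]>8)&(hsv[...,0]<30); m[:, :195]=0;m[:,240:]=0;m[:255]=0;m[:310] &= True; m[310:]=0
for c,st,l in comps(m,30): print("rack",c,st, cv2.minAreaRect(np.argwhere(l)[:,::-1].astype(np.float32)))
# fixture
m=(P.min(2)>130); m[:, :370]=0; m[:,470:]=0; m[:210]=0; m[290:]=0
for c,st,l in comps(m,200):
    r=cv2.minAreaRect(np.argwhere(l)[:,::-1].astype(np.float32)); b=plane(im,cv2.boxPoints(r),44)
    print("fix",c,st,r); print(b.round(1), b.mean(0))
cv2.imwrite("pics/crop.png",np.hstack([cv2.resize(P[205:295,370:470],None,fx=5,fy=5,interpolation=cv2.INTER_CUBIC),cv2.resize(P[240:330,180:240],None,fx=5,fy=5,interpolation=cv2.INTER_CUBIC)])[:,:,::-1])
E
```

```text
plate [187 179 172] [193 184 176] desk [122 120 113] slot [92 85 83] rack [224 174 116] brass [210 157  91]
rack [215.60440835 283.43735499] [205 262  23  43 862] ((215.60772705078125, 283.06158447265625), (42.382083892822266, 20.81262969970703), 86.05481719970703)
fix [415.0025974 243.0958153] [ 370  210   95   67 3465] ((415.5404968261719, 237.24327087402344), (68.7187728881836, 86.80266571044922), 80.53767395019531)
[[ 603.7 -188.1   44. ]
 [ 635.3 -396.5   44. ]
 [ 470.1 -416.7   44. ]
 [ 439.1 -211.    44. ]] [ 537.03863607 -303.07079232   44.        ]
```

View pics/crop.png

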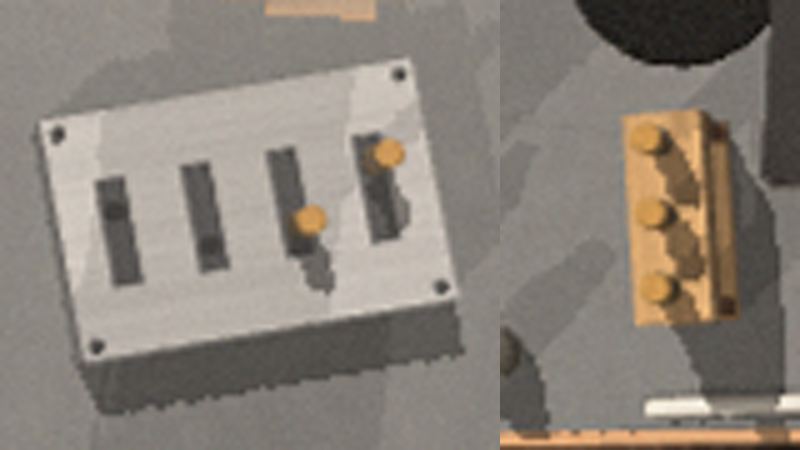

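The crop shows the plate with screw heads at (57,134), (400,74), (441,286) and (97,346). Slots 1 and 2, centred near (120,231) and (205,217), are empty and have darker spots at (116,210) and (210,245) that are probably the holes. The rack's pin tops are at (648,139), (654,212) and (659,289).

```bash
python3 - <<'E'
from h import *; import pickle
im=pickle.load(open("top.pkl","rb"))
f=lambda a,ox,oy:np.array(a)/5.-.4+[ox,oy]
sc=plane(im,f([(57,134),(400,74),(441,286),(97,346)],370,205),44)
print("screws",sc.round(1).tolist(),sc.mean(0).round(1),[np.linalg.norm(sc[i]-sc[(i+1)%4]).round(1) for i in range(4)])
a=sc[0]-sc[1]+sc[3]-sc[2]; yaw=np.arctan2(-a[0],a[1]); print("yaw",yaw)
sl=plane(im,f([(120,231),(205,217)],370,205),42); print("slots",sl.round(1).tolist())
c=sc.mean(0)[:2]; R=np.array([[np.cos(yaw),-np.sin(yaw)],[np.sin(yaw),np.cos(yaw)]])
print("pred slots",[(c+R@[0,y]).round(1) for y in (63,21,-21,-63)])
h=plane(im,f([(116,210),(210,245)],370,205),38)[:,:2]; print("holes",h.round(1),((h-c)@R).round(1))
p=plane(im,f([(648,139),(654,212),(659,289)],180,240),100); print("pins",p.round(1).tolist(),np.arctan2(*(p[0]-p[2])[[1,0]]))
q=plane(im,f([(389,154),(311,220)],370,205),86)[:,:2]; print("seated",((q-c)@R).round(1))
E
```

```text
screws [[552.0, -220.4, 44.0], [578.5, -386.7, 44.0], [475.6, -402.1, 44.0], [449.4, -236.7, 44.0]] [ 513.9 -311.5   44. ] [np.float64(168.4), np.float64(104.1), np.float64(167.5), np.float64(103.9)]
yaw 0.15746984824671945
slots [[504.7, -249.6, 42.0], [510.8, -290.6, 42.0]]
pred slots [array([ 504. , -249.2]), array([ 510.6, -290.7]), array([ 517.2, -332.2]), array([ 523.8, -373.7])]
holes [[ 515.3 -248.4]
 [ 497.6 -293.2]] [[ 11.3  62. ]
 [-13.2  20.6]]
pins [[463.9, -47.6, 100.0], [430.3, -49.9, 100.0], [395.1, -51.8, 100.0]] 0.06028666323210107
seated [[ 11.1 -61.8]
 [-13.  -20.1]]
```

```bash
cat >> h.py <<'E'
def go(s,pos,yaw):
    R=Ro.from_euler("xyz",s["tool_rot"]); G=Ro.from_euler("xyz",[np.pi,0,yaw])
    print("shift cm",(R.inv().apply(np.array(pos)-s["eef_pos"])/10).round(2),"rot",(R.inv()*G).as_rotvec().round(3))
E
python3 - <<'E'
from h import *; import pickle
from cell import ctrl
im=pickle.load(open("top.pkl","rb"))
f=lambda a,ox,oy:np.array(a)/5.-.4+[ox,oy]
p=plane(im,f([(148,139),(154,212),(159,289)],180,240),120); print("pins",p.round(1).tolist(),np.arctan2(*(p[0]-p[2])[[1,0]]),[np.linalg.norm(p[i]-p[i+1]) for i in (0,1)])
s=ctrl.read_state(); w=ctrl.get_image("wrist"); print(np.round(w["mount"],2).tolist(),w["fx"],w["cx"],w["cy"])
go(s,[397,p[2][1],280],3.2)
E
```

```text
pins [[466.0, 178.8, 120.0], [432.9, 175.8, 120.0], [398.2, 173.3, 120.0]] 0.08016476521150318 [np.float64(33.264096848169835), np.float64(34.819497217341436)]
[[-0.0, 0.97, 0.26, 66.78], [1.0, 0.0, -0.0, 0.36], [-0.0, 0.26, -0.97, -70.32], [0.0, 0.0, 0.0, 1.0]] 371.64829954431775 321.5805410115226 235.02173683113497
shift cm [-33.07 -36.97   2.37] rot [-0.001 -0.    -0.349]
```

Call:
send_rows:
  rows:
    - [[-1.5,-1.7,-1,0,0,-0.014],[-4,-4.4,-1,0,0,-0.04],[-7,-7.8,-1,0,0,-0.07],[-10.3,-11.5,-1,0,0,-0.11],[-13.6,-15.2,-1,0,0,-0.145],[-16.9,-18.9,-1,0,0,-0.18],[-20.2,-22.6,-1,0,0,-0.215],[-23.5,-26.3,-1,0,0,-0.25],[-26.8,-30,-1,0,0,-0.285],[-29.5,-33,-1,0,0,-0.315]]
  grip: 100

```text
clock: 1.2
eef_pos: [375.1, 219.2, 314.0]
tool_rot: [-3.141, 0.0, -3.118]
force: [1.1, -0.2, 0.0]
width: 52.0
gripper_force: 0.0
```

Call:
send_rows:
  rows:
    - [[-1.13,-2.7,0.4,0,0,-0.025],[-2.26,-3.8,1.5,0,0,-0.055],[-2.26,-3.8,3,0,0,-0.055],[-2.26,-3.8,3.4,0,0,-0.055],[-2.26,-3.8,3.4,0,0,-0.055],[-2.26,-3.8,3.4,0,0,-0.055]]

```text
clock: 1.8
eef_pos: [397.8, 185.1, 280.2]
tool_rot: [3.141, 0.0, -3.061]
force: [0.6, 0.4, -0.8]
width: 52.2
gripper_force: 0.0
```

```bash
python3 - <<'E'
from h import *
from cell import ctrl
s=ctrl.read_state(); w=ctrl.get_image("wrist"); print({k:np.round(v,2).tolist() for k,v in s.items() if k in("clock","eef_pos","tool_rot","width","force","qpos")})
import pickle; pickle.dump((s,w),open("w1.pkl","wb"))
cv2.imwrite("pics/w1.png",w["pixels"][:,:,::-1])
E
```

```text
{'clock': 1.8, 'qpos': [-0.5, 0.37, -0.0, 2.11, -0.0, 0.67, 1.15], 'eef_pos': [397.77, 185.1, 280.25], 'tool_rot': [3.14, 0.0, -3.06], 'force': [0.59, 0.45, -0.78], 'width': 52.2}
```

View pics/w1.png

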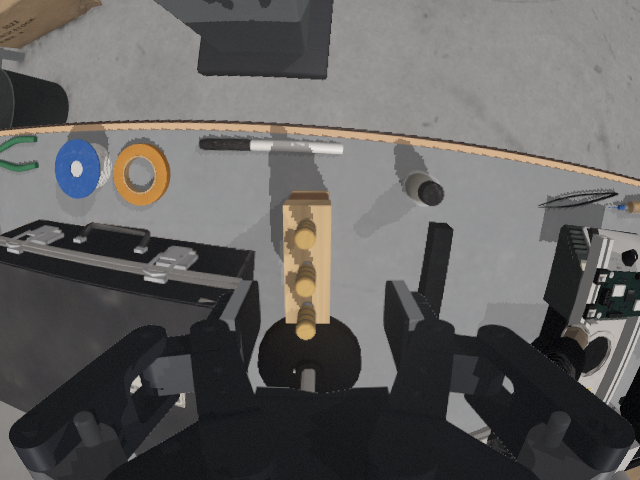

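The wrist view shows the rack from above with the bright pin tops at about (304,241), (305,287) and (306,330). The fingers stand clear at columns 240 and 400, and the marker and bottle are beyond the rack.

```bash
python3 - <<'E'
from h import *
import pickle
from cell import ctrl
s,w=pickle.load(open("w1.pkl","rb")); T=wristT(s,w)
p=plane(w,[(304,241),(305,287),(306,330)],120,T); print(p.round(1).tolist(),np.arctan2(*(p[2]-p[0])[[1,0]]))
go(s,[398,174,162],-3.07)
P=w["pixels"][200:350,270:345]; cv2.imwrite("pics/w1c.png",cv2.resize(P,None,fx=4,fy=4)[:,:,::-1])
E
```

```text
[[398.2, 174.5, 120.0], [430.3, 177.3, 120.0], [463.6, 180.1, 120.0]] 0.08453538678973241
shift cm [ 0.07 -1.11 11.82] rot [0.    0.    0.009]
```

View pics/w1c.png

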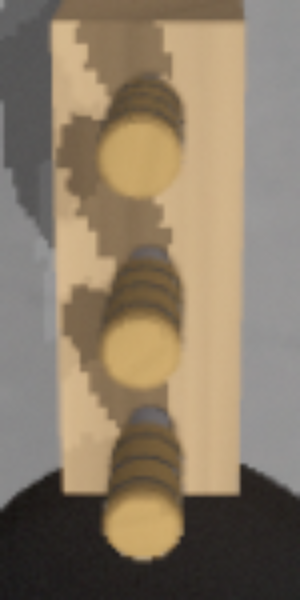

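The crop confirms the tops: crop (140,158), (142,350) and (144,520), which agree with the top camera to about 2 mm. I'll descend on the nearest pin.

Call:
send_rows:
  rows:
    - [[0,-0.5,0,0,0,0.005],[0.07,-1.1,0.5,0,0,0.009],[0.07,-1.1,2.5,0,0,0.009],[0.07,-1.1,5,0,0,0.009],[0.07,-1.1,7.5,0,0,0.009],[0.07,-1.1,9.5,0,0,0.009],[0.07,-1.1,11,0,0,0.009],[0.07,-1.1,11.6,0,0,0.009],[0.07,-1.1,11.8,0,0,0.009],[0.07,-1.1,11.8,0,0,0.009]]

```text
clock: 2.85
eef_pos: [398.2, 173.4, 162.1]
tool_rot: [3.142, 0.0, -3.072]
force: [-0.1, 0.2, 0.4]
width: 51.7
gripper_force: 0.0
```

Call:
send_rows:
  rows:
    - [[0,0,0,0,0,0],[0,0,0,0,0,0],[0,0,0,0,0,0],[0,0,0,0,0,0],[0,0,0,0,0,0],[0,0,0,0,0,0]]
  grip: 255

```text
clock: 3.45
eef_pos: [398.3, 173.7, 162.4]
tool_rot: [3.141, 0.001, -3.071]
force: [-1.3, 0.3, 6.8]
width: 10.5
gripper_force: 58.4
```

Call:
send_rows:
  rows:
    - [[0,0,-0.3,0,0,0],[0,0,-1,0,0,0],[0,0,-2,0,0,0],[0,0,-3.5,0,0,0],[0,0,-5.5,0,0,0],[0,0,-8,0,0,0],[0,0,-10.5,0,0,0],[0,0,-12.3,0,0,0],[0,0,-13,0,0,0],[0,0,-13,0,0,0]]

```text
clock: 4.45
eef_pos: [398.2, 173.6, 292.9]
tool_rot: [3.141, 0.002, -3.071]
force: [0.2, 0.0, -0.5]
width: 11.1
gripper_force: 58.4
```

```bash
python3 - <<'E'
from h import *
from cell import ctrl
s=ctrl.read_state(); w=ctrl.get_image("wrist"); print({k:np.round(v,2).tolist() for k,v in s.items() if k in("clock","eef_pos","tool_rot","width","force","qpos","gripper_force")})
cv2.imwrite("pics/w2.png",cv2.resize(w["pixels"][180:420,180:460],None,fx=2,fy=2)[:,:,::-1])
go(s,[504,-249,292],-3.141592+.157)
E
```

```text
{'clock': 4.45, 'qpos': [-0.48, 0.34, 0.0, 2.1, -0.0, 0.7, 1.17], 'eef_pos': [398.25, 173.62, 292.92], 'tool_rot': [3.14, 0.0, -3.07], 'force': [0.21, 0.03, -0.53], 'gripper_force': 58.41, 'width': 11.05}
shift cm [ -7.59 -42.9    0.07] rot [ 0.001  0.002 -0.087]
```

View pics/w2.png

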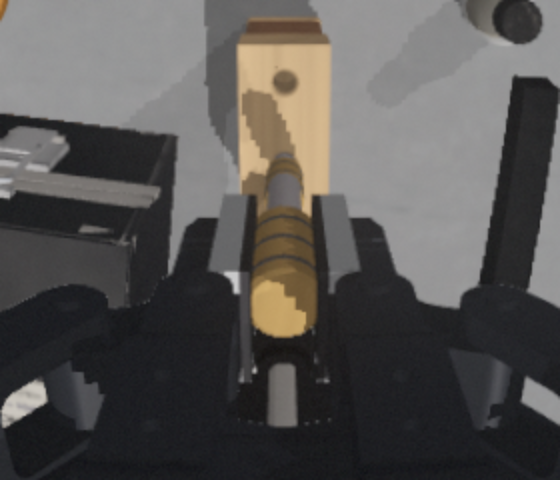

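The picture shows the pin held upright between the pads at about (285,290), with its bore now empty at (285,82). Next I carry it over the case to slot 1.

Call:
send_rows:
  rows:
    - [[-0.3,-1.5,0,0,0,0],[-0.8,-4.4,0,0,0,-0.01],[-1.5,-8.5,0,0,0,-0.02],[-2.3,-13,0,0,0,-0.03],[-3.1,-17.5,0,0,0,-0.04],[-3.9,-22,0,0,0,-0.05],[-4.7,-26.5,0,0,0,-0.06],[-5.5,-31,0,0,0,-0.07],[-6.3,-35.3,0,0,0,-0.08],[-7,-39,0,0,0,-0.087]]

```text
clock: 5.5
eef_pos: [494.6, -213.0, 290.4]
tool_rot: [3.141, -0.002, -2.986]
force: [1.0, 0.3, -0.3]
width: 11.1
gripper_force: 58.5
```

Call:
send_rows:
  rows:
    - [[-0.4,-2.5,0,0,0,0],[-0.6,-3.6,1,0,0,0],[-0.6,-3.9,3,0,0,0],[-0.6,-3.9,6,0,0,0],[-0.6,-3.9,8.5,0,0,0],[-0.6,-3.9,10,0,0,0],[-0.6,-3.9,10.2,0,0,0],[-0.6,-3.9,10.2,0,0,0],[-0.6,-3.9,10.2,0,0,0]]

```text
clock: 6.4
eef_pos: [507.6, -247.8, 190.3]
tool_rot: [-3.141, 0.001, -2.984]
force: [1.1, 1.1, 1.2]
width: 11.1
gripper_force: 58.5
```

```bash
python3 - <<'E'
from h import *
import pickle
from cell import ctrl
s=ctrl.read_state(); w=ctrl.get_image("wrist"); print({k:np.round(v,3).tolist() for k,v in s.items() if k in("clock","eef_pos","tool_rot","width","force","qpos","gripper_force")})
pickle.dump((s,w),open("w3.pkl","wb"))
cv2.imwrite("pics/w3.png",cv2.resize(w["pixels"][100:400,120:520],None,fx=2,fy=2)[:,:,::-1])
E
```

```text
{'clock': 6.4, 'qpos': [0.385, 0.659, 0.029, 1.864, -0.031, 0.619, 2.163], 'eef_pos': [507.561, -247.797, 190.255], 'tool_rot': [-3.141, 0.001, -2.984], 'force': [1.064, 1.114, 1.22], 'gripper_force': 58.511, 'width': 11.083}
```

View pics/w3.png

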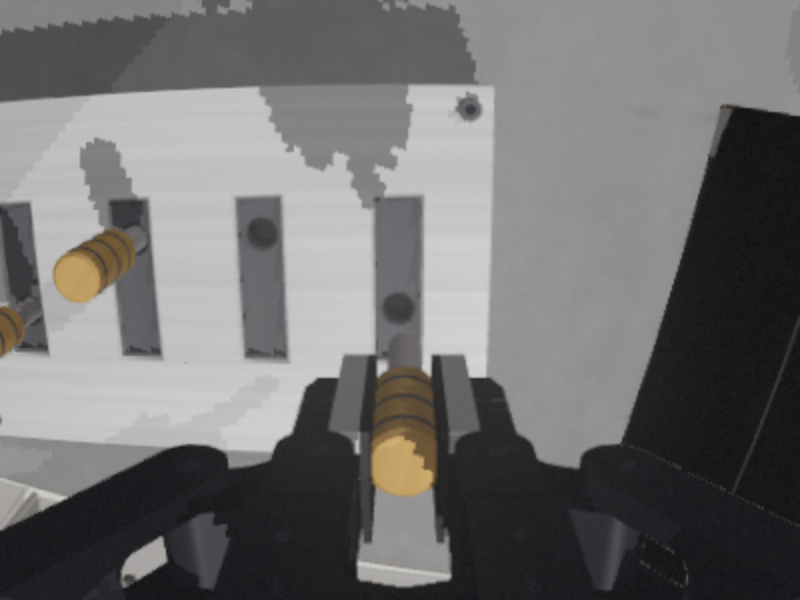

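The wrist view shows both empty slots with a dark round hole in each: slot 1 at crop (399,308) and slot 2 at crop (262,233). The held pin is above slot 1.

```bash
python3 - <<'E'
from h import *
import pickle
s,w=pickle.load(open("w3.pkl","rb")); T=wristT(s,w)
f=lambda a:np.array(a)/2.+[120,100]-.25
c=np.array([513.9,-311.5]);yaw=.157;R=np.array([[np.cos(yaw),-np.sin(yaw)],[np.sin(yaw),np.cos(yaw)]])
P=plane(w,f([(399,308),(262,233)]),39.5,T)[:,:2]; print("holes",P.round(1).tolist(),((P-c)@R).round(1).tolist())
Q=plane(w,f([(376,196),(424,196),(236,196),(282,196),(289,360),(246,357)]),44,T)[:,:2]; print("slot corners",((Q-c)@R).round(1).tolist())
S=plane(w,f([(469,108)]),44,T)[:,:2]; print("screw",((S-c)@R).round(1))
g=P[0]; 
print("tool-frame offset of hole1",((g-s["eef_pos"][:2])@np.array([[np.cos(s["tool_rot"][2]),np.sin(s["tool_rot"][2])],[np.sin(s["tool_rot"][2]),-np.cos(s["tool_rot"][2])]])).round(1) )
E
```

```text
holes [[512.9, -247.7], [495.7, -293.1]] [[9.0, 63.2], [-15.1, 21.1]]
slot corners [[-27.1, 56.5], [-27.1, 70.7], [-27.5, 14.4], [-27.3, 28.5], [24.9, 28.4], [24.1, 14.5]]
screw [[-53.2  83.6]]
tool-frame offset of hole1 [-5.3 -0.7]
```

Call:
send_rows:
  rows:
    - [[0.27,-0.07,1,0,0,0],[0.27,-0.07,2.5,0,0,0],[0.27,-0.07,3.7,0,0,0],[0.27,-0.07,4.3,0,0,0],[0.27,-0.07,4.5,0,0,0],[0.27,-0.07,4.6,0,0,0],[0.27,-0.07,4.6,0,0,0]]

```text
clock: 7.15
eef_pos: [504.9, -249.4, 144.1]
tool_rot: [-3.141, 0.0, -2.984]
force: [-0.4, 0.1, 0.3]
width: 11.1
gripper_force: 58.5
```

Call:
send_rows:
  rows:
    - [[0,0,0.1,0,0,0],[0,0,0.15,0,0,0],[0,0,0.2,0,0,0],[0,0,0.25,0,0,0],[0,0,0.25,0,0,0]]

```text
clock: 7.65
eef_pos: [505.0, -249.4, 142.4]
tool_rot: [-3.141, 0.001, -2.984]
force: [-1.9, 0.7, 7.5]
width: 10.9
gripper_force: 59.2
```

Call:
send_rows:
  rows:
    - [[-0.1,0,0.03,0,0,0],[-0.2,0,0.05,0,0,0],[-0.3,0,0.05,0,0,0],[-0.4,0,0.05,0,0,0],[-0.5,0,0.05,0,0,0],[-0.6,0,0.05,0,0,0],[-0.6,0,0.05,0,0,0]]

```text
clock: 8.35
eef_pos: [507.0, -249.2, 142.1]
tool_rot: [3.14, -0.007, -2.986]
force: [-9.0, 0.1, 17.1]
width: 11.5
gripper_force: 60.0
```

Call:
send_rows:
  rows:
    - [[-0.1,0,0,0,0,0],[-0.2,0,0,0,0,0],[-0.2,0,0,0,0,0]]

```text
clock: 8.65
eef_pos: [507.7, -249.2, 142.0]
tool_rot: [3.14, -0.009, -2.987]
force: [-11.3, -0.7, 18.2]
width: 11.0
gripper_force: 60.2
```

Call:
send_rows:
  rows:
    - [[0,0,-0.05,0,0,0],[0,0,-0.05,0,0,0],[0,0,-0.05,0,0,0]]

```text
clock: 8.95
eef_pos: [508.1, -249.1, 142.1]
tool_rot: [3.14, -0.008, -2.986]
force: [-10.2, -1.0, 14.1]
width: 11.1
gripper_force: 60.0
```

Call:
send_rows:
  rows:
    - [[0,0,-0.07,0,0,0],[0,0,-0.1,0,0,0],[0,0,-0.1,0,0,0]]

```text
clock: 9.25
eef_pos: [513.1, -247.9, 142.5]
tool_rot: [-3.141, 0.001, -2.984]
force: [-0.7, 0.6, 0.3]
width: 10.5
gripper_force: 58.6
```

Call:
send_rows:
  rows:
    - [[0,0,0.1,0,0,0],[0,0,0.2,0,0,0],[0,0,0.3,0,0,0],[0,0,0.3,0,0,0]]

```text
clock: 9.65
eef_pos: [513.1, -248.3, 139.3]
tool_rot: [-3.141, 0.001, -2.984]
force: [1.9, -1.3, -0.9]
width: 10.9
gripper_force: 58.4
```

It has dropped into the hole, so I push it home.

Call:
send_rows:
  rows:
    - [[0,0,0.2,0,0,0],[0,0,0.4,0,0,0],[0,0,0.6,0,0,0],[0,0,0.8,0,0,0],[0,0,0.95,0,0,0],[0,0,1.1,0,0,0],[0,0,1.2,0,0,0],[0,0,1.25,0,0,0],[0,0,1.25,0,0,0]]

```text
clock: 10.55
eef_pos: [513.3, -248.4, 128.3]
tool_rot: [-3.14, 0.002, -2.985]
force: [1.5, -0.8, 12.1]
width: 11.6
gripper_force: 59.5
```

Call:
send_rows:
  rows:
    - [[0,0,0,0,0,0],[0,0,0,0,0,0],[0,0,0,0,0,0],[0,0,0,0,0,0],[0,0,0,0,0,0]]
  grip: 130

```text
clock: 11.05
eef_pos: [512.2, -247.8, 126.5]
tool_rot: [3.141, -0.001, -2.984]
force: [0.2, 0.5, 0.4]
width: 41.6
gripper_force: 0.0
```

Call:
send_rows:
  rows:
    - [[0,0,-0.5,0,0,0],[0,0,-2,0,0,0],[0,0,-4,0,0,0],[0,0,-7,0,0,0],[0,0,-10,0,0,0],[0,0,-13,0,0,0],[0,0,-15,0,0,0],[0,0,-15.5,0,0,0],[0,0,-15.5,0,0,0]]

```text
clock: 11.95
eef_pos: [512.7, -248.1, 282.5]
tool_rot: [-3.141, 0.001, -2.984]
force: [-0.0, 0.3, -0.9]
width: 41.9
gripper_force: 0.0
```

```bash
python3 - <<'E'
from h import *
import pickle
from cell import ctrl
s=ctrl.read_state(); w=ctrl.get_image("wrist"); print({k:np.round(v,3).tolist() for k,v in s.items() if k in("clock","eef_pos","tool_rot","width","force","qpos","gripper_force")})
pickle.dump((s,w),open("w4.pkl","wb"))
cv2.imwrite("pics/w4.png",cv2.resize(w["pixels"][150:400,180:480],None,fx=2,fy=2)[:,:,::-1])
go(s,[431,177,290],-3.062)
E
```

```text
{'clock': 11.95, 'qpos': [0.375, 0.537, 0.04, 1.773, -0.028, 0.831, 2.156], 'eef_pos': [512.675, -248.058, 282.453], 'tool_rot': [-3.141, 0.001, -2.984], 'force': [-0.044, 0.302, -0.914], 'gripper_force': 0.0, 'width': 41.857}
shift cm [ 1.41 43.26 -0.78] rot [-0.001  0.001  0.078]
```

View pics/w4.png

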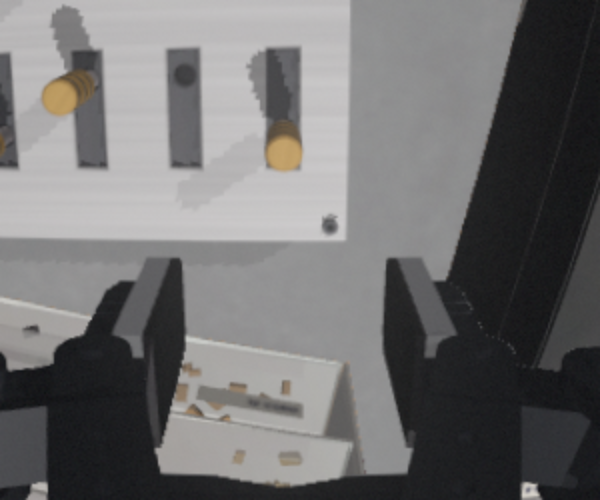

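The picture shows pin 1 standing upright in slot 1 at (284,150) and slot 2 empty with its hole at (185,75). I go for the middle spare.

Call:
send_rows:
  rows:
    - [[0.05,1.5,-0.3,0,0,0],[0.15,4.4,-0.7,0,0,0.01],[0.3,8.5,-0.8,0,0,0.02],[0.45,13,-0.8,0,0,0.03],[0.6,17.5,-0.8,0,0,0.04],[0.75,22,-0.8,0,0,0.05],[0.9,26.5,-0.8,0,0,0.06],[1.05,31,-0.8,0,0,0.07],[1.2,35.5,-0.8,0,0,0.078],[1.35,39.5,-0.8,0,0,0.078]]

```text
clock: 13.0
eef_pos: [435.2, 142.8, 289.0]
tool_rot: [3.141, -0.003, -3.061]
force: [0.9, -0.1, -0.8]
width: 41.7
gripper_force: 0.0
```

Call:
send_rows:
  rows:
    - [[0.05,2.5,0,0,0,0],[0.08,3.5,0,0,0,0],[0.1,3.76,0,0,0,0],[0.1,3.76,0,0,0,0],[0.1,3.76,0,0,0,0]]

```text
clock: 13.5
eef_pos: [433.6, 175.7, 289.7]
tool_rot: [-3.141, -0.001, -3.065]
force: [1.0, -0.2, 0.6]
width: 41.6
gripper_force: 0.0
```

```bash
python3 - <<'E'
from h import *
import pickle
from cell import ctrl
s=ctrl.read_state(); w=ctrl.get_image("wrist"); T=wristT(s,w)
P=w["pixels"]; hsv=cv2.cvtColor(P,cv2.COLOR_RGB2HSV)
pickle.dump((s,w),open("w5.pkl","wb"))
# predicted pixel of middle pin top, then centroid of bright brass near it
p=np.linalg.inv(T)@[431,177,120,1]; d=p[:3]/np.linalg.norm(p[:3]); th=np.arccos(-d[2]); u=np.array([d[0],-d[1]])/np.hypot(d[0],d[1])*th*w["fx"]+[w["cx"],w["cy"]]; print("pred px",u,s["clock"])
print(P[int(u[1])-12:int(u[1])+16:4,int(u[0])].tolist())
go(s,[431,177,162],-3.062)
cv2.imwrite("pics/w5.png",cv2.resize(P[int(u[1])-60:int(u[1])+60,int(u[0])-80:int(u[0])+80],None,fx=4,fy=4)[:,:,::-1])
E
```

```text
pred px [323.01524203 234.34187283] 13.5
[[95, 82, 66], [192, 159, 102], [212, 178, 116], [212, 179, 118], [208, 175, 113], [212, 179, 117], [194, 165, 127]]
shift cm [ 0.24  0.16 12.77] rot [-0.001 -0.001 -0.003]
```

View pics/w5.png

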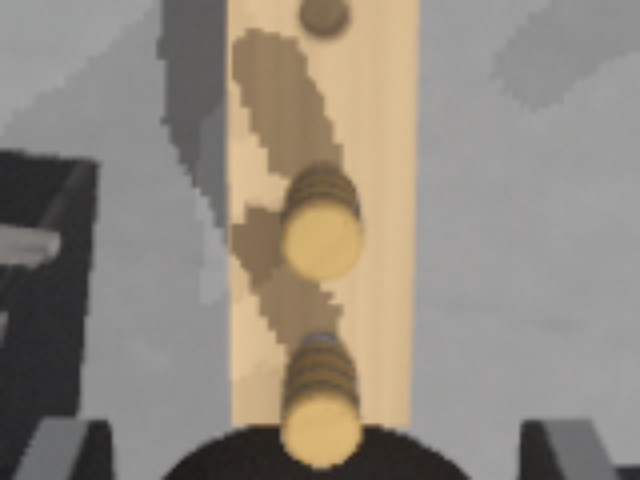

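The middle pin's top is at crop (321,241), right where predicted, so I descend on it.

Call:
send_rows:
  rows:
    - [[0.12,0.08,0,0,0,0],[0.24,0.16,1,0,0,0],[0.24,0.16,3.5,0,0,0],[0.24,0.16,6.5,0,0,0],[0.24,0.16,9.3,0,0,0],[0.24,0.16,11.4,0,0,0],[0.24,0.16,12.4,0,0,0],[0.24,0.16,12.75,0,0,0],[0.24,0.16,12.75,0,0,0]]

```text
clock: 14.45
eef_pos: [431.0, 178.7, 162.3]
tool_rot: [-3.142, -0.0, -3.063]
force: [0.3, 0.2, -0.1]
width: 41.6
gripper_force: 0.0
```

Call:
send_rows:
  rows:
    - [[0,0,0,0,0,0],[0,0,0,0,0,0],[0,0,0,0,0,0],[0,0,0,0,0,0],[0,0,0,0,0,0],[0,0,0,0,0,0]]
  grip: 255

```text
clock: 15.05
eef_pos: [431.5, 178.2, 163.2]
tool_rot: [-3.141, 0.002, -3.063]
force: [-0.5, -2.9, 6.1]
width: 11.2
gripper_force: 58.4
```

Call:
send_rows:
  rows:
    - [[0,0,-0.3,0,0,0],[0,0,-1,0,0,0],[0,0,-2,0,0,0],[0,0,-3.5,0,0,0],[0,0,-5.5,0,0,0],[0,0,-8,0,0,0],[0,0,-10.5,0,0,0],[0,0,-12.3,0,0,0],[0,0,-13,0,0,0],[0,0,-13,0,0,0]]

```text
clock: 16.05
eef_pos: [431.0, 179.5, 293.5]
tool_rot: [3.14, 0.002, -3.062]
force: [-0.5, -0.5, -0.6]
width: 11.1
gripper_force: 58.2
```

```bash
python3 - <<'E'
from h import *
from cell import ctrl
import pickle
s=ctrl.read_state()
c=np.cos(.157);n=np.sin(.157)
tgt=np.array([495.7,-293.1])+6*np.array([c,n]); print(tgt)
go(s,[*tgt,293],-3.1416+.157)
s4,w=pickle.load(open("w4.pkl","rb")); print(plane(w,np.array([(185,75)])/2.+[180,150]-.25,39.5,wristT(s4,w)))
E
```

```text
[ 501.62620477 -292.16186513]
shift cm [-3.270e+00 -4.758e+01 -1.000e-02] rot [ 0.001  0.002 -0.077]
[[ 495.40533904 -292.69194015   39.5       ]]
```

Call:
send_rows:
  rows:
    - [[-0.1,-1.5,0,0,0,0],[-0.3,-4.4,0,0,0,-0.01],[-0.6,-9,0,0,0,-0.02],[-0.9,-13.9,0,0,0,-0.03],[-1.25,-18.8,0,0,0,-0.04],[-1.6,-23.7,0,0,0,-0.05],[-1.95,-28.6,0,0,0,-0.06],[-2.3,-33.5,0,0,0,-0.07],[-2.65,-38.4,0,0,0,-0.077],[-3,-43,0,0,0,-0.077]]

```text
clock: 17.05
eef_pos: [494.3, -249.3, 291.1]
tool_rot: [3.14, -0.002, -2.986]
force: [1.6, 0.4, -0.7]
width: 11.1
gripper_force: 58.3
```

Call:
send_rows:
  rows:
    - [[-0.4,-3,0,0,0,0],[-0.6,-4.4,0,0,0,0],[-0.6,-4.9,1,0,0,0],[-0.6,-4.9,3,0,0,0],[-0.6,-4.9,6,0,0,0],[-0.6,-4.9,8.2,0,0,0],[-0.6,-4.9,9,0,0,0],[-0.6,-4.9,9,0,0,0],[-0.6,-4.9,9,0,0,0]]

```text
clock: 17.95
eef_pos: [508.9, -294.2, 202.9]
tool_rot: [-3.142, 0.001, -2.984]
force: [-0.2, -0.2, -0.5]
width: 11.1
gripper_force: 58.3
```

```bash
python3 - <<'E'
from h import *
from cell import ctrl
s=ctrl.read_state(); print(s["eef_pos"],s["tool_rot"])
c=np.cos(.157);n=np.sin(.157)
tgt=np.array([495.8,-293.2])
go(s,[*(tgt+6*np.array([c,n])),145],-3.1416+.157)
w=ctrl.get_image("wrist"); import pickle; pickle.dump((s,w),open("w6.pkl","wb"))
cv2.imwrite("pics/w6.png",cv2.resize(w["pixels"][150:400,180:480],None,fx=2,fy=2)[:,:,::-1])
E
```

```text
[ 508.89466729 -294.22406773  202.89776679] [-3.14157973e+00  6.79859400e-04 -2.98426344e+00]
shift cm [0.68 0.31 5.79] rot [-0.     0.001  0.   ]
```

View pics/w6.png

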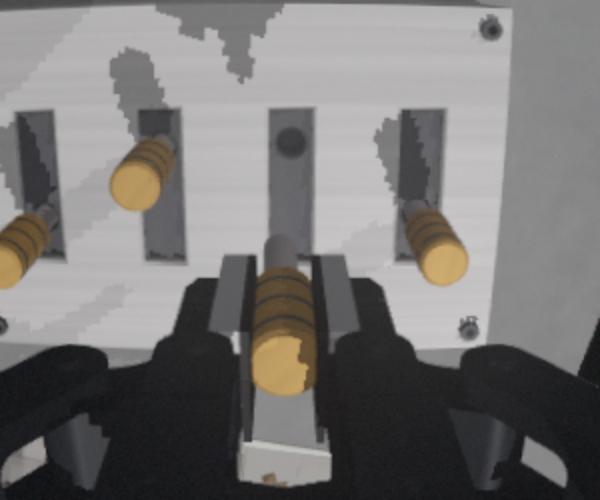

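The pin is held upright over slot 2, whose hole is at crop (291,142), and the neighbouring pins stand clear. I align it and touch down.

Call:
send_rows:
  rows:
    - [[0.35,0.15,0.2,0,0,0],[0.68,0.31,0.8,0,0,0],[0.68,0.31,2,0,0,0],[0.68,0.31,3.5,0,0,0],[0.68,0.31,4.8,0,0,0],[0.68,0.31,5.5,0,0,0],[0.68,0.31,5.8,0,0,0],[0.68,0.31,5.85,0,0,0],[0.68,0.31,5.85,0,0,0]]

```text
clock: 18.9
eef_pos: [501.5, -293.1, 144.1]
tool_rot: [-3.141, 0.001, -2.985]
force: [-0.5, -0.8, -0.3]
width: 11.3
gripper_force: 58.5
```

Call:
send_rows:
  rows:
    - [[0,0,0.1,0,0,0],[0,0,0.15,0,0,0],[0,0,0.2,0,0,0],[0,0,0.2,0,0,0]]

```text
clock: 19.3
eef_pos: [501.7, -293.2, 143.2]
tool_rot: [-3.141, 0.002, -2.985]
force: [-1.6, 1.6, 7.8]
width: 11.1
gripper_force: 59.2
```

Call:
send_rows:
  rows:
    - [[0.1,0.05,-0.05,0,0,0],[0.2,0.07,-0.05,0,0,0],[0.3,0.07,-0.05,0,0,0],[0.4,0.07,-0.05,0,0,0],[0.5,0.07,-0.05,0,0,0],[0.58,0.07,-0.05,0,0,0],[0.58,0.07,-0.05,0,0,0],[0.58,0.07,-0.05,0,0,0]]

```text
clock: 20.1
eef_pos: [494.7, -292.9, 141.9]
tool_rot: [3.141, -0.001, -2.985]
force: [1.1, -0.2, -0.7]
width: 11.2
gripper_force: 58.5
```

Call:
send_rows:
  rows:
    - [[0,0,0.1,0,0,0],[0,0,0.2,0,0,0],[0,0,0.2,0,0,0]]

```text
clock: 20.4
eef_pos: [495.2, -293.2, 140.1]
tool_rot: [3.141, -0.0, -2.985]
force: [0.4, 0.2, -1.3]
width: 11.2
gripper_force: 58.5
```

It is in the hole, so I push it home.

Call:
send_rows:
  rows:
    - [[0,0,0.2,0,0,0],[0,0,0.4,0,0,0],[0,0,0.6,0,0,0],[0,0,0.8,0,0,0],[0,0,0.95,0,0,0],[0,0,1.1,0,0,0],[0,0,1.2,0,0,0],[0,0,1.25,0,0,0],[0,0,1.25,0,0,0]]

```text
clock: 21.3
eef_pos: [495.6, -293.3, 129.1]
tool_rot: [-3.141, 0.001, -2.985]
force: [-0.2, 0.6, 10.2]
width: 11.3
gripper_force: 59.5
```

Home: it went down 14 mm and stopped at 10 N. I release it with a small opening and retreat.

Call:
send_rows:
  rows:
    - [[0,0,0,0,0,0],[0,0,0,0,0,0],[0,0,0,0,0,0],[0,0,0,0,0,0]]
  grip: 172

```text
clock: 21.7
eef_pos: [495.0, -293.1, 127.6]
tool_rot: [3.141, -0.001, -2.985]
force: [0.1, 0.6, 0.5]
width: 27.8
gripper_force: 0.0
```

Call:
send_rows:
  rows:
    - [[0,0,-0.3,0,0,0],[0,0,-1.5,0,0,0],[0,0,-3.5,0,0,0],[0,0,-6,0,0,0],[0,0,-9,0,0,0],[0,0,-12,0,0,0],[0,0,-14.5,0,0,0],[0,0,-15.5,0,0,0],[0,0,-15.5,0,0,0],[0,0,-15.5,0,0,0]]

```text
clock: 22.7
eef_pos: [494.9, -292.8, 282.2]
tool_rot: [3.141, -0.001, -2.985]
force: [0.0, 0.1, 0.3]
width: 28.1
gripper_force: 0.0
```

```bash
python3 - <<'E'
from h import *
from cell import ctrl
s=ctrl.read_state(); w=ctrl.get_image("wrist"); T=wristT(s,w); P=w["pixels"]
hsv=cv2.cvtColor(P,cv2.COLOR_RGB2HSV)
m=(hsv[...,1]>80)&(hsv[...,0]>10)&(hsv[...,0]<28)&(hsv[...,2]>170)
for c,st,l in comps(m,60):
    # centre of bright blob, as a point at pin-top height 86
    print(st.tolist(),c.round(1),plane(w,c,86,T)[0].round(1))
print(s["clock"],s["eef_pos"],s["width"],s["force"])
E
```

```text
[130, 18, 53, 108, 493] [143.8  58.9] [ 383.1 -446.9   86. ]
[318, 29, 218, 57, 1061] [426.7  53.1] [ 352.8 -236.8   86. ]
[565, 94, 33, 15, 95] [580.5 101.4] [350.9 -93.6  86. ]
[595, 108, 45, 23, 157] [620.  119.5] [351.4 -41.3  86. ]
[581, 124, 36, 54, 744] [601.5 154. ] [388.7 -59.   86. ]
[124, 185, 5, 46, 137] [125.4 207.3] [ 501.3 -450.4   86. ]
[311, 221, 17, 16, 214] [318.9 228.6] [ 495.2 -293.8   86. ]
[256, 224, 17, 16, 212] [263.7 231.5] [ 503.7 -334.2   86. ]
[124, 247, 3, 30, 78] [124.9 260.7] [ 547.3 -450.6   86. ]
[368, 252, 16, 15, 193] [375.4 259.1] [ 512.2 -247.6   86. ]
[205, 255, 16, 15, 181] [212.6 261.8] [ 534.4 -371.8   86. ]
22.7 [ 494.86683652 -292.83254642  282.20287327] 28.088330337049104 [0.0293416  0.12691862 0.28348772]
```

All four pin tops measure at their hole positions at 86 mm height, so the pins are upright and home.

```bash
python3 -c "
from cell import ctrl
print(ctrl.finish_job())"
```

```text
the job is handed in; nothing more can be done
None
```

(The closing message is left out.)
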